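# Couple the puppet rig to the ball mount on a stop-motion set

### The job

Fit the puppet-rig coupler onto the mount that has the steel ball: lower its cup over the ball, without letting it drop, until the foot plate sits flat on the mount's gear plate. With the coupler home, press its latch lever all the way down, and leave it mounted there.

Things in the scene. Friction and masses are not known exactly. Their poses are not given: they have to be found in the camera images.
- coupler: Loose 0.4 kg aluminium coupler; origin centre of underside, z up. Foot plate 88 x 66 x 6 mm (x, y, z); bell cup 40 mm wide to height 39; above it a grip fin to height 85, 26 along x, 14 thick along y; raised steel lever on its +x side. Mouth below 56 mm wide, bore 32 mm; home, the underside is 18 mm below the ball's centre, any yaw. A similar weight with a fin has no lever and no cup.
- ball (a point): Centre of the steel ball, 28 mm in diameter, 42 mm above the table, on a 15 mm neck in the middle of a fixed dark gear-shaped plate (about 125 mm across, top 24 mm above the table). The other such mount carries a square post instead and is not to be used.
- latch_pad (a point): Centre of the top of the lever's press pad, 16 x 20 mm. Hinge along the coupler's y, at its x 20 mm, height 44 mm; pad centre 24 mm from the hinge. Raised, the pad is about 38 mm out along +x and 60 mm above the underside; fully down the lever is level, the pad 44 mm out and its top 47 mm above the underside.
- latch (a joint): Latch lever angle in rad: 0 is fully raised (about 35 degrees up), 0.6 is fully down (level, at its stop). It starts near 0. Friction holds it where it is left; it moves under about 2 N on the pad.
There are look-alikes about, which are no part of the job. Leave any turquoise look-alike of the coupler alone. Leave any purple look-alike of the part that bears ball alone.

How it is judged:
By the outcome, as a careful person would: the job done as asked, in the order asked, and still so for the second after the job is handed in, with the robot touching nothing.
It also fails if it takes over 45 s, if anything falls off the work surface, if the arm or the gripper's body presses on something with over 40 N, if the wrist force passes 120 N, or if a joint passes its speed limit or range.

### The arm

A 6-joint arm with a two-finger parallel gripper is mounted at the origin on the work surface. World frame = base frame: x ahead of the robot, y to its left, z up, the work surface at z = 0. Lengths are in m, angles in degrees, forces in N, time in s.
With the tool pointing down it reaches from about 0.325 to 0.925 m from the base axis. Payload 3.1 kg.
Tool frame: the origin (TCP) lies at the very end of the fingers, on their centre line; the grasp point (between the pads) lies 19 mm behind it; z points along the fingers, x is the direction in which the jaws open and shut, and the axes are right-handed (so a half turn about z gives the same grasp; the last joint's range is limited). The gripper opens to 85 mm and grips with 20 to 120 N. Pads are 22 mm wide; open, the fingers measure 114 mm over their backs; the gripper's body (76 mm by 85 mm) begins 54 mm behind the grasp point. The pads swing forward as they close: fully open they stand 13 mm farther back than shut.
Start: joints at [59.519, 12.427, 92.441, -0, 75.132, -6.429], TCP at [0.255, 0.571, 0.231] pointing down, gripper open.
Joint ranges: [-157.48, 157.48], [-44.54, 120.13], [17.64, 146.25], [-64.5, 244.5], [7.68, 150.69], [-147.95, 147.95]. Speed limits (degrees/s): [159.86, 159.86, 180, 180, 180, 180].

### API

Orientations are given as a 3x3 rotation matrix whose columns are the frame's x, y, z axes.
In Python, from workcell import sensors, eyes, job gives the robot as it stands.
- The arm moves only by the shell command python3 -m jog 'ROWS' [OPENING]. ROWS is text: rows parted by semicolons, each of 6 numbers parted by spaces: the shift along the tool's x, y, z in mm, then the turn, a rotation vector about the tool's x, y, z in rad. A call has 1 to 20 rows; each row shifts and turns the commanded pose from where the row before left it, along the tool's axes as they then stand; what a row does not reach is not made up. A row lasts 1/12 s, in which the tool goes at most 41.7 mm and 7.16 degrees, less where a joint would pass 70% of its speed; a pose out of reach is approached as far as the arm can. A call with a gripper value outside its range is refused whole. OPENING is the finger opening in mm, from 0 to 85.4, set as the call begins (- or left out, the last holds). The fingers move at their own pace and stop on an object; the grip force is fixed at half the most. Time passes only in rows, so rows that do not move let the fingers close. It gives the time, the measured TCP pose, the force and the opening at its end, in the units of the state.
- sensors.get_obs(): the state, without advancing time (a new reading comes with each control period).
- eyes.capture(name): name is "scene" or "top" or "wrist"; returns the picture (400x640x3 uint8, blue, green, red); there is no depth.
- eyes.camera_info(name): a dict with "vfov" (degrees; the focal length in pixels is half the picture's height over the tangent of half this angle, whatever the lens; pixels are square), "cx", "cy" (the principal point, pixels), "k1" (the pictures are not rectified: a ray, as slopes to the right and down, at radius r is drawn at 1 + k1 r^2 times it, then the intrinsics apply), "xyz" and "attitude" of the camera in the world; the wrist camera has in their place "mount" (4x4, takes a point from camera to tool coordinates, whose origin is the TCP and whose axes are the tool frame's). Camera axes: x right, y up, looking along -z (the intrinsics and any distortion apply to the point x, -y, -z); pixel columns grow to the right and rows downward; lengths in m; the calibration is good to about 2 mm. A picture is of the moment at which its call begins: read the wrist's pose just before it. camera_info takes no time and is no camera call.
- job.sign_off(): hands the job in, once; it reports no verdict.
The state is a dict: "time": time; "joint_pos": joint angles; "joint_velocities": joint speeds; "effort": joint torques, N m; "tool_pos": TCP position; "eef_rot": TCP orientation; "wrist_force": force on the tool from outside, world axes, zero at the start; "moment": the same for the moment, N m; "opening": finger opening in m.
Only numpy, scipy, OpenCV 4.12 (cv2) and the standard library are available. Lean on these libraries where they do the work, as an engineer would, in place of code of your own. Each camera call takes 0.05 s, during which the arm holds its last target.

## Working session

There is one attempt and no reset: what is moved stays moved. The work goes in short steps, Python scripts to look and compute and a shell command to move; the robot and the scene stay as the last step left them, time stands still between calls to the robot, and variables do not carry over. Pictures are saved under pics/ and viewed, and the job is handed in when it is done.

```bash
ls; mkdir -p pics; python3 - <<'E'
from workcell import sensors, eyes, job
import cv2
o=sensors.get_obs(); print(o)
for n in ("scene","top","wrist"):
    print(n,eyes.camera_info(n))
for n in ("scene","top","wrist"):
    cv2.imwrite(f"pics/{n}0.png",eyes.capture(n))
E
```

```text
pics
{'time': 0.0, 'joint_pos': array([ 5.95197774e+01,  1.24755992e+01,  9.25293794e+01,  2.07559315e-03,
        7.51316040e+01, -6.43003920e+00]), 'joint_velocities': array([ 0.03569903, -0.02331842, -0.04427083, -0.05898512, -0.01324485,
        0.12519018]), 'effort': array([-1.60874697e-03, -3.96851850e+01, -3.03848577e+01, -5.21163165e-04,
        9.81106219e-03,  1.26972822e-05]), 'tool_pos': array([0.25427795, 0.57004174, 0.2299726 ]), 'eef_rot': array([[ 4.07543690e-01,  9.13184869e-01, -1.23934195e-03],
       [ 9.13182647e-01, -4.07545463e-01, -2.03662045e-03],
       [-2.36489916e-03, -3.01733753e-04, -9.99997158e-01]]), 'wrist_force': array([ 0.07892723, -0.35272272, -0.59874287]), 'moment': array([-0.02357691,  0.02487251, -0.02635067]), 'opening': 0.08519210011018134}
scene {'vfov': 53.19117418274442, 'cx': 322.3378925618181, 'cy': 195.55015409229424, 'k1': -0.010475704419598384, 'xyz': array([0.83445081, 0.46314111, 0.87528688]), 'attitude': array([[-0.79945349, -0.48328641,  0.35680299],
       [ 0.60070576, -0.63802743,  0.48174017],
       [-0.00516839,  0.59946247,  0.80038618]])}
top {'vfov': 51.63714755595231, 'cx': 312.3354263252033, 'cy': 203.08667928633713, 'k1': -0.06645090099638337, 'xyz': array([ 0.35612941, -0.01782957,  0.94517282]), 'attitude': array([[-0.01934112,  0.98503333, -0.17127537],
       [-0.9996967 , -0.01644087,  0.01833565],
       [ 0.01524531,  0.17157806,  0.98505256]])}
wrist {'vfov': 66.44227325286306, 'cx': 319.7808862968445, 'cy': 203.83942798088952, 'k1': -0.024711262000003672, 'mount': array([[ 9.99999404e-01,  1.01196793e-03,  4.10333146e-04,
         1.33531839e-04],
       [ 1.08884989e-03, -9.52543027e-01, -3.04402031e-01,
        -7.91523206e-02],
       [ 8.28148833e-05,  3.04402297e-01, -9.52543561e-01,
        -1.41898599e-01],
       [ 0.00000000e+00,  0.00000000e+00,  0.00000000e+00,
         1.00000000e+00]])}
```

View pics/scene0.png

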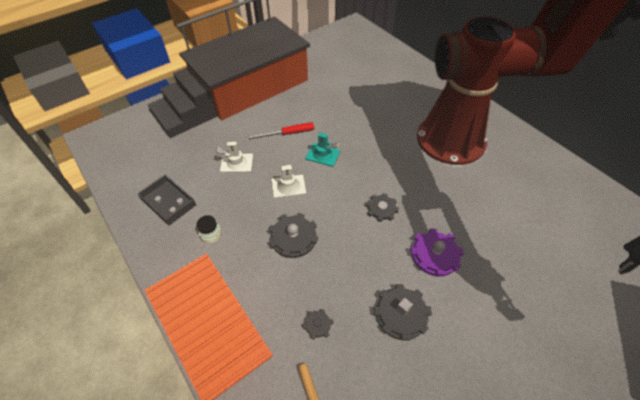

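View pics/top0.png

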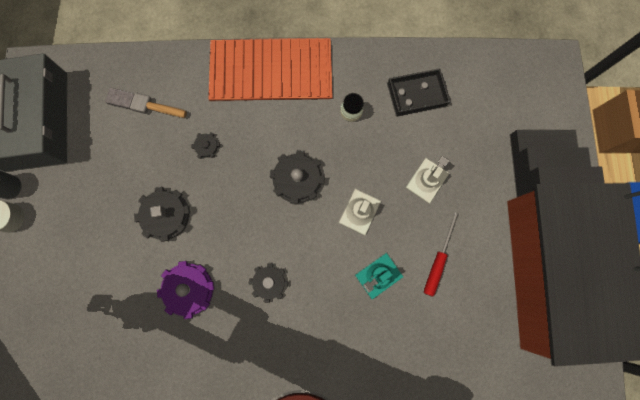

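View pics/wrist0.png

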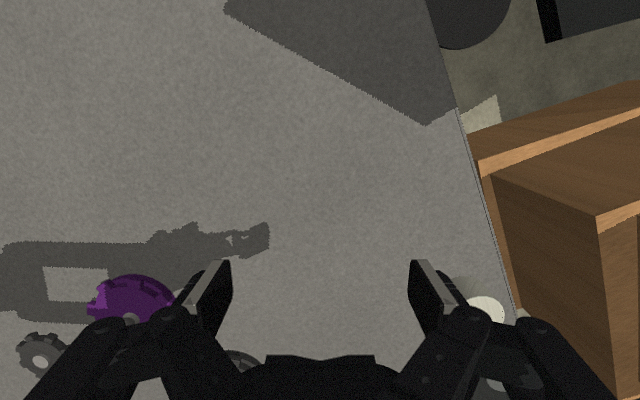

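The ball mount is at about (297,176) in the top view and the square post at (162,213). The coupler with lever looks to be at (428,180), and the lever-less weight at (360,212). I'll zoom in to check.

```bash
cat > h.py <<'E'
import numpy as np, cv2
from workcell import sensors, eyes
def cam(n,obs=None):
    c=eyes.camera_info(n)
    if n=='wrist':
        T=np.eye(4);T[:3,:3]=obs['eef_rot'];T[:3,3]=obs['tool_pos']; M=T@c['mount']; R,p=M[:3,:3],M[:3,3]
    else: R,p=c['attitude'],c['xyz']
    return c,np.array(R),np.array(p)
def ray(n,u,v,obs=None):
    c,R,p=cam(n,obs); f=200/np.tan(np.radians(c['vfov']/2))
    K=np.array([[f,0,c['cx']],[0,f,c['cy']],[0,0,1]])
    a=np.array([(u-c['cx'])/f,(v-c['cy'])/f]); s=a.copy()
    for _ in range(20): s=a/(1+c['k1']*(s@s))
    d=R@np.array([s[0],-s[1],-1]); return p,d/np.linalg.norm(d)
def hit(n,u,v,z,obs=None):
    p,d=ray(n,u,v,obs); return p+d*(z-p[2])/d[2]
def proj(n,X,obs=None):
    c,R,p=cam(n,obs); f=200/np.tan(np.radians(c['vfov']/2))
    q=(np.atleast_2d(X)-p)@R; s=np.c_[q[:,0],-q[:,1]]/-q[:,2:3]
    s*=1+c['k1']*(s**2).sum(1,keepdims=True)
    return s*f+[c['cx'],c['cy']]
E
python3 - <<'E'
import cv2,numpy as np
from h import *
a=cv2.imread('pics/top0.png')[130:250,250:470]; b=cv2.imread('pics/scene0.png')[120:270,200:360]
a=cv2.resize(a,None,fx=3.6,fy=3.6,interpolation=cv2.INTER_CUBIC)
b=cv2.resize(b,None,fx=4,fy=4,interpolation=cv2.INTER_CUBIC)
cv2.imwrite('pics/ta.png',a);cv2.imwrite('pics/sb.png',b)
print(hit('top',297,176,.042),hit('scene',293,230,.042))
print(hit('top',428,180,.006),hit('top',360,212,.006))
E
```

```text
[ 0.57540555 -0.00143476  0.042     ] [0.58359979 0.00249307 0.042     ]
[ 0.5700018  -0.30845681  0.006     ] [ 0.49675304 -0.14472464  0.006     ]
```

View pics/ta.png

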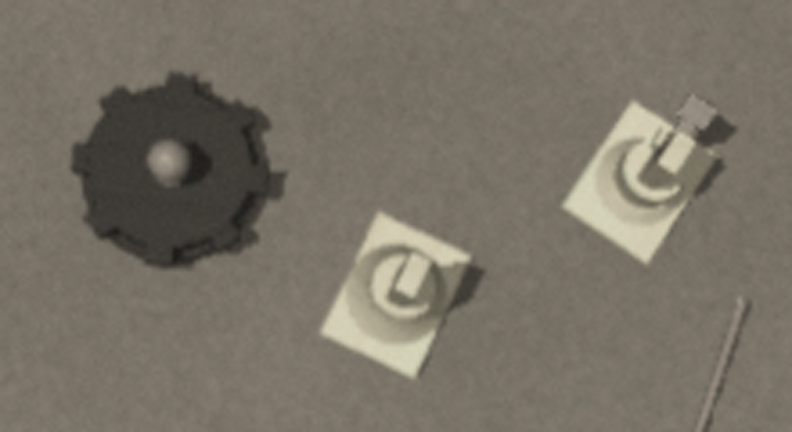

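View pics/sb.png

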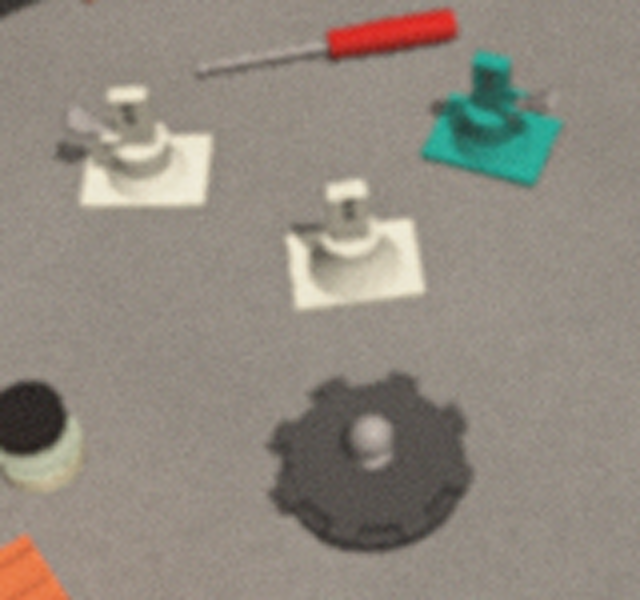

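```bash
cat >> h.py <<'E'
def yawdir(th): return np.array([np.cos(th),np.sin(th),0])
def Rz(th):
    c,s=np.cos(th),np.sin(th); return np.array([[c,-s,0],[s,c,0],[0,0,1]])
def toolplan(target, ax, obs=None):
    """shift (in current tool axes, mm) & yaw about tool z to have TCP at target, tool x along ax (or -ax), pointing down"""
    from scipy.spatial.transform import Rotation as Ro
    o=obs or sensors.get_obs(); R=o['eef_rot']
    best=None
    for s in (1,-1):
        z=np.array([0,0,-1.]); x=np.array([ax[0],ax[1],0.])*s; x/=np.linalg.norm(x); Rt=np.c_[x,np.cross(z,x),z]
        rv=Ro.from_matrix(R.T@Rt).as_rotvec()
        if best is None or np.linalg.norm(rv)<np.linalg.norm(best): best=rv
    return R.T@(np.array(target)-o['tool_pos'])*1000,best
E
python3 - <<'E'
from h import *
C=[hit('top',u,v,.006) for u,v in[(426.4,157.8),(406.1,187.2),(430,203.3),(450,173)]]
C=np.array(C);print(C,C.mean(0)); 
lev=C[0]+C[3]-C[1]-C[2]; print(np.degrees(np.arctan2(lev[1],lev[0])), [np.linalg.norm(C[i]-C[i-1]) for i in range(4)])
print(hit('top',(692/3.6)+250,110/3.6+130,.06))
c=C.mean(0); x=lev/np.linalg.norm(lev); y=np.array([-x[1],x[0],0])
o=sensors.get_obs()
print(toolplan(c+[0,0,.244],y))
E
```

```text
[[ 0.62410449 -0.30843504  0.006     ]
 [ 0.55347212 -0.25531145  0.006     ]
 [ 0.51434909 -0.30935476  0.006     ]
 [ 0.58626849 -0.3625832   0.006     ]] [ 0.56954855 -0.30892111  0.006     ]
-36.72511249691516 [np.float64(0.0660574454889351), np.float64(0.0883801262502952), np.float64(0.06671799488625124), np.float64(0.0894743869285052)]
[ 0.60192574 -0.32730059  0.06      ]
(array([-674.31895153,  646.10954826,  -18.61609338]), array([8.81326332e-06, 1.90621869e-03, 2.21105807e-01]))
```

```bash
python3 -m jog '-10 10 0 0 0 0; -20 19 -1 0 0 0; -27 26 -1 0 0 0; -27 26 -1 0 0 0; -27 26 -1 0 0 0; -27 26 -1 0 0 0; -27 26 -1 0 0 0; -27 26 -1 0 0 0; -27 26 -1 0 0 0; -27 26 -1 0 0 0; -27 26 -1 0 0 0; -27 26 -1 0 0 0; -27 26 -1 0 0 0; -27 26 -1 0 0 0; -27 26 -1 0 0 0; -27 26 -1 0 0 0; -27 26 -1 0 0 0; -27 26 -1 0 0 0; -27 26 -1 0 0 0; -27 26 -1 0 0 0' 85
python3 - <<'E'
from h import *
x=yawdir(np.radians(-36.7)); y=np.array([-x[1],x[0],0])
print(toolplan([.5695,-.309,.25],y))
E
```

```text
time: 1.82
tool_pos: [0.4976, -0.1054, 0.2502]
eef_rot: [[0.408, 0.913, -0.0], [0.913, -0.408, -0.0], [-0.0, -0.0, -1.0]]
wrist_force: [0.7, 1.3, 1.5]
opening: 0.0849
(array([-156.54365253,  148.76540642,    0.19747001]), array([-2.06170952e-04,  3.24779077e-04,  2.20031946e-01]))
```

```bash
python3 -m jog '-26 25 0 0 0 0; -26 25 0 0 0 0; -26 25 0 0 0 0; -26 25 0 0 0 0; -26 25 0 0 0 0; -18 16 0 0 0 0; -8 7 0 0 0 0.06; 0 0 0 0 0 0.1; 0 0 0 0 0 0.06;0 0 0 0 0 0'
python3 - <<'E'
from h import *
o=sensors.get_obs(); im=eyes.capture('wrist'); cv2.imwrite('pics/w1.png',im); np.save('o1.npy',o,allow_pickle=True)
print(o['tool_pos'],o['wrist_force'])
E
```

```text
time: 2.65
tool_pos: [0.5687, -0.3065, 0.2497]
eef_rot: [[0.599, 0.801, -0.001], [0.801, -0.599, 0.0], [-0.0, -0.001, -1.0]]
wrist_force: [-0.2, 0.1, -0.0]
opening: 0.0849
[ 0.56872923 -0.30650889  0.24969734] [-0.18291949  0.05984537 -0.04261203]
```

View pics/w1.png

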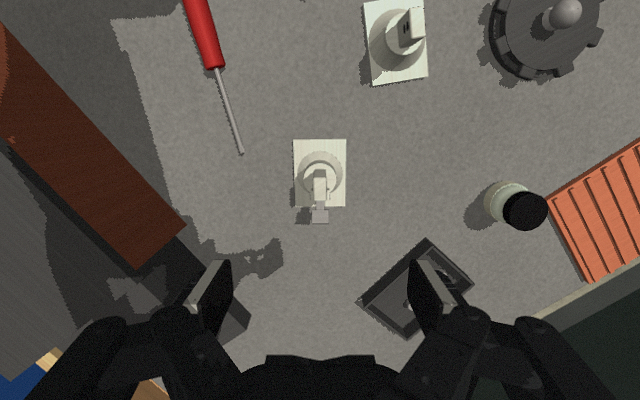

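```bash
python3 - <<'E'
import cv2
a=cv2.imread('pics/w1.png')
cv2.imwrite('pics/w1a.png',cv2.resize(a[125:235,265:375],None,fx=5,fy=5,interpolation=cv2.INTER_CUBIC))
cv2.imwrite('pics/w1b.png',cv2.resize(a[0:80,480:620],None,fx=5,fy=5,interpolation=cv2.INTER_CUBIC))
E
```

```text
(no output)
```

View pics/w1a.png

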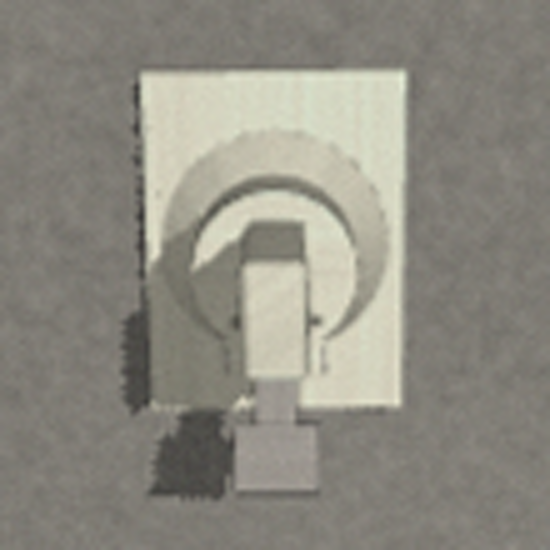

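View pics/w1b.png

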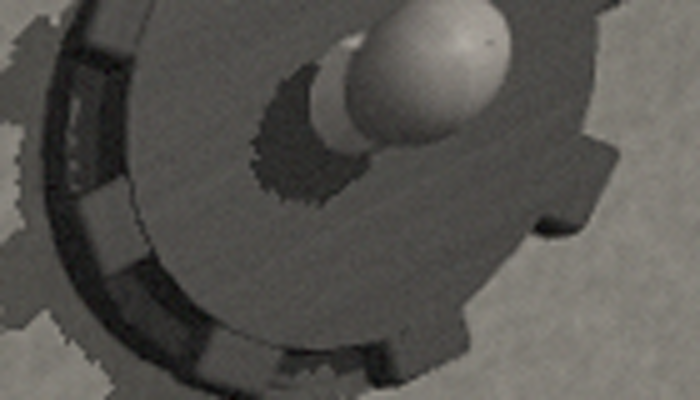

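```bash
python3 - <<'E'
from h import *
from scipy.optimize import least_squares
o=np.load('o1.npy',allow_pickle=True).item()
P=np.array([(140,70),(407,70),(402,408),(148,410),(243,262),(308,262),(308,378),(245,378)])/5+[265,125]
# bottom (larger v) = +x ; which side is +y?
for sgn in(1,-1):
    obj=np.array([(-44,-33*sgn,6),(-44,33*sgn,6),(44,33*sgn,6),(44,-33*sgn,6),(-13,-7*sgn,85),(-13,7*sgn,85),(13,7*sgn,85),(13,-7*sgn,85)])/1000
    for sub in (slice(0,4),slice(4,8),slice(0,8)):
        f=lambda q:(proj('wrist',obj[sub]@Rz(q[2]).T+[q[0],q[1],0],o)-P[sub]).ravel()
        r=least_squares(f,[.57,-.309,-.64]); print(sgn,r.x[:2],np.degrees(r.x[2]),np.abs(r.fun).max())
c=np.r_[r.x[:2],0] 
print(hit('wrist',567,13.5,.042,o))
E
```

```text
1 [ 0.57134173 -0.30877361] -36.59733718632703 0.5844858642331019
1 [ 0.57089892 -0.30797319] -36.43986827860546 0.5741981957642963
1 [ 0.57108    -0.30829412] -36.57515956529027 0.8659388009443205
-1 [ 0.57272124 -0.30981967] -36.51452322258386 53.25473514504813
-1 [ 0.57097448 -0.30802947] -36.13417734386525 13.374815238965994
-1 [ 0.57168217 -0.30875006] -36.44234432471142 53.33125414395528
[ 5.82398772e-01 -2.65691754e-04  4.20000000e-02]
```

```bash
python3 - <<'E'
from h import *
x=yawdir(np.radians(-36.6)); y=np.array([-x[1],x[0],0])
print(toolplan([.5711,-.3083,.047],y))
E
```

```text
(array([ -0.32136677,   3.26439362, 202.84418875]), array([-0.00109409,  0.00030314, -0.00039731]))
```

```bash
python3 -m jog '0 3.3 10 -0.001 0 0; 0 0 22 0 0 0; 0 0 30 0 0 0; 0 0 30 0 0 0; 0 0 30 0 0 0; 0 0 28 0 0 0; 0 0 22 0 0 0; 0 0 16 0 0 0; 0 0 10 0 0 0; 0 0 5 0 0 0; 0 0 0 0 0 0; 0 0 0 0 0 0'
python3 - <<'E'
from h import *
x=yawdir(np.radians(-36.6)); y=np.array([-x[1],x[0],0])
print(toolplan([.5711,-.3083,.047],y))
o=sensors.get_obs();np.save('o2.npy',o,allow_pickle=True); cv2.imwrite('pics/w2.png',eyes.capture('wrist'))
E
```

```text
time: 3.7
tool_pos: [0.5732, -0.3082, 0.048]
eef_rot: [[0.597, 0.803, 0.002], [0.803, -0.597, -0.001], [-0.0, 0.002, -1.0]]
wrist_force: [0.5, 0.5, -0.1]
opening: 0.085
(array([-1.3171897 , -1.60535224,  1.02019149]), array([ 2.27815752e-03,  5.35811599e-06, -5.28314945e-04]))
```

View pics/w2.png

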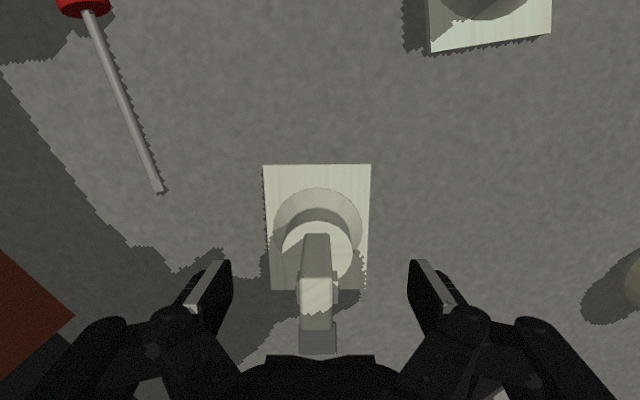

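The fin is centred between the jaws to within 1 to 2 mm. I'll trim the pose and close.

```bash
python3 -m jog '-1 -1.5 0 0.002 0 0; 0 0 0 0 0 0; 0 0 0 0 0 0; 0 0 0 0 0 0; 0 0 0 0 0 0; 0 0 0 0 0 0; 0 0 0 0 0 0; 0 0 0 0 0 0; 0 0 0 0 0 0; 0 0 0 0 0 0' 5; python3 -m jog '0 0 0 0 0 0; 0 0 0 0 0 0'
```

```text
time: 4.58
tool_pos: [0.5708, -0.308, 0.0475]
eef_rot: [[0.597, 0.802, -0.001], [0.802, -0.597, 0.0], [-0.0, -0.001, -1.0]]
wrist_force: [-0.3, -0.4, 1.5]
opening: 0.0132
time: 4.75
tool_pos: [0.5708, -0.308, 0.0475]
eef_rot: [[0.597, 0.802, -0.001], [0.802, -0.597, 0.0], [-0.0, -0.001, -1.0]]
wrist_force: [-1.3, -0.8, 2.8]
opening: 0.0135
```

```bash
python3 -m jog '0 0 -3 0 0 0; 0 0 -8 0 0 0; 0 0 -14 0 0 0; 0 0 -20 0 0 0; 0 0 -20 0 0 0; 0 0 -20 0 0 0; 0 0 -18 0 0 0; 0 0 -12 0 0 0; 0 0 -5 0 0 0; 0 0 0 0 0 0'
python3 - <<'E'
from h import *
o=sensors.get_obs();np.save('o3.npy',o,allow_pickle=True); print(o['wrist_force']); cv2.imwrite('pics/w3.png',eyes.capture('wrist'))
a=cv2.imread('pics/top0.png')[140:212,262:332];b=cv2.imread('pics/scene0.png')[205:265,260:325]
cv2.imwrite('pics/tb.png',np.hstack([cv2.resize(a,(490,504),interpolation=2),np.zeros((504,6,3),np.uint8)]))
cv2.imwrite('pics/sb2.png',cv2.resize(b,None,fx=8,fy=8,interpolation=2))
E
```

```text
time: 5.58
tool_pos: [0.5718, -0.3083, 0.1694]
eef_rot: [[0.597, 0.802, 0.002], [0.802, -0.597, -0.001], [0.0, 0.002, -1.0]]
wrist_force: [-0.5, -0.2, -4.8]
opening: 0.0132
[-0.45960657 -0.24937556 -4.77676316]
```

View pics/w3.png

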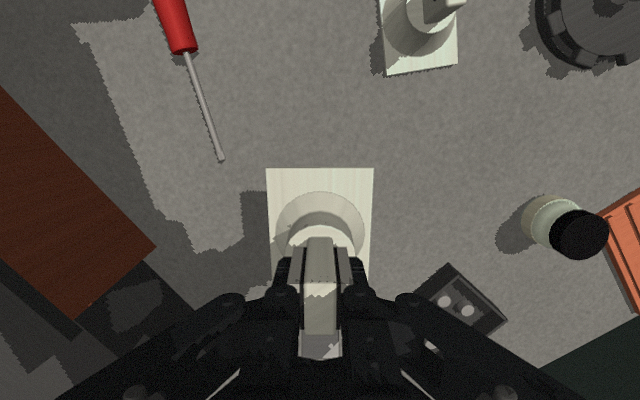

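View pics/tb.png

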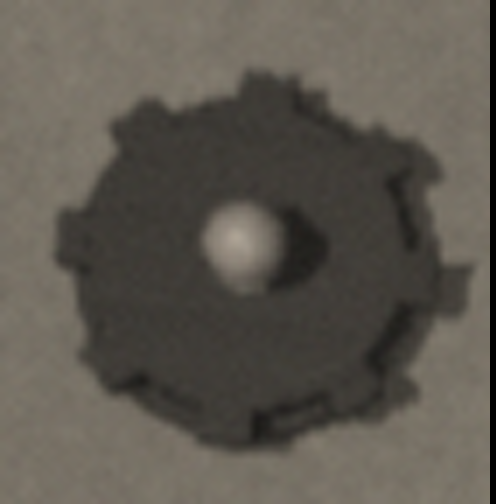

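View pics/sb2.png

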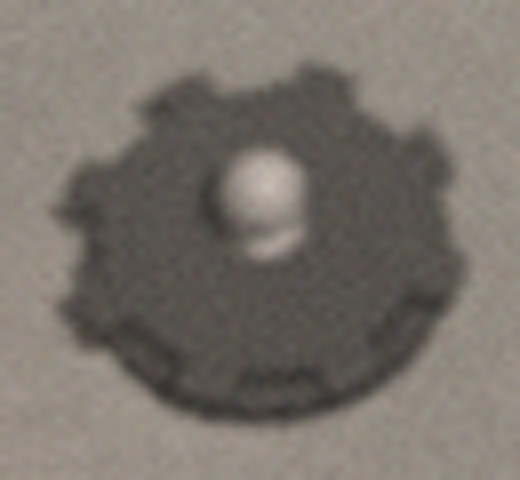

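```bash
python3 - <<'E'
from h import *
print(hit('top',296.6,174.3,.042),hit('scene',292.9,228.75,.042),hit('wrist',565.5,13.5,.042,np.load('o1.npy',allow_pickle=True).item()))
x=yawdir(np.radians(-36.6)); y=np.array([-x[1],x[0],0])
print(toolplan([.665,-.06,.169],y))
E
```

```text
[ 0.57934035 -0.00058679  0.042     ] [ 0.58175828 -0.00063008  0.042     ] [ 0.5814779  -0.00155786  0.042     ]
(array([254.91423822, -72.52407431,  -1.29761846]), array([-3.51867798e-04, -9.11819533e-05, -9.60262410e-04]))
```

```bash
python3 -m jog '6 -2 0 0 0 0; 14 -4 0 0 0 0; 22 -6 0 0 0 0; 28 -8 0 0 0 0; 28 -8 0 0 0 0; 28 -8 0 0 0 0; 28 -8 0 0 0 0; 28 -8 0 0 0 0; 28 -8 0 0 0 0; 22 -6 0 0 0 0; 14 -4 0 0 0 0; 7 -2 0 0 0 0; 2 -1 0 0 0 0; 0 0 0 0 0 0; 0 0 0 0 0 0'
python3 - <<'E'
from h import *
o=sensors.get_obs();np.save('o4.npy',o,allow_pickle=True); print(o['wrist_force'],o['tool_pos']); cv2.imwrite('pics/w4.png',eyes.capture('wrist'))
E
```

```text
time: 6.88
tool_pos: [0.6641, -0.0607, 0.167]
eef_rot: [[0.598, 0.802, -0.002], [0.802, -0.598, -0.0], [-0.001, -0.001, -1.0]]
wrist_force: [-0.2, 1.2, -4.4]
opening: 0.013
[-0.18424539  1.2234946  -4.366115  ] [ 0.66409384 -0.06074376  0.16699084]
```

View pics/w4.png

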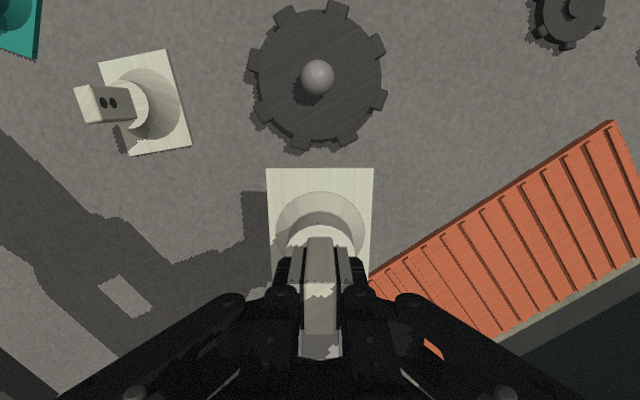

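```bash
python3 - <<'E'
from h import *
o=np.load('o4.npy',allow_pickle=True).item()
a=cv2.imread('pics/w4.png')
cv2.imwrite('pics/w4a.png',cv2.resize(a[50:105,290:345],None,fx=9,fy=9,interpolation=2))
cv2.imwrite('pics/w4b.png',cv2.resize(a[155:265,255:385],None,fx=6,fy=6,interpolation=2))
g=cv2.cvtColor(a,cv2.COLOR_BGR2GRAY)
print(cv2.HoughCircles(g[40:115,280:355],cv2.HOUGH_GRADIENT,1,20,param1=80,param2=12,minRadius=12,maxRadius=24))
E
```

```text
[[[37.5 36.5 16.8]]]
```

View pics/w4a.png

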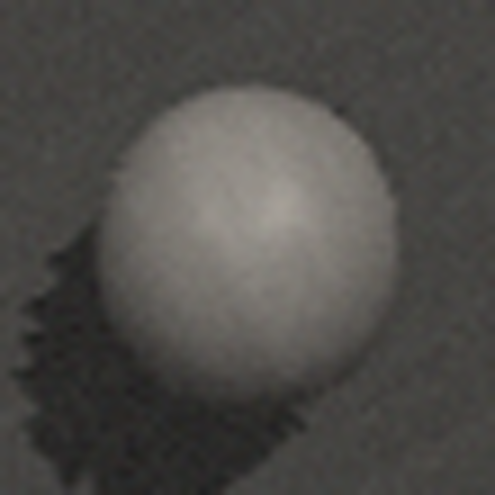

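View pics/w4b.png

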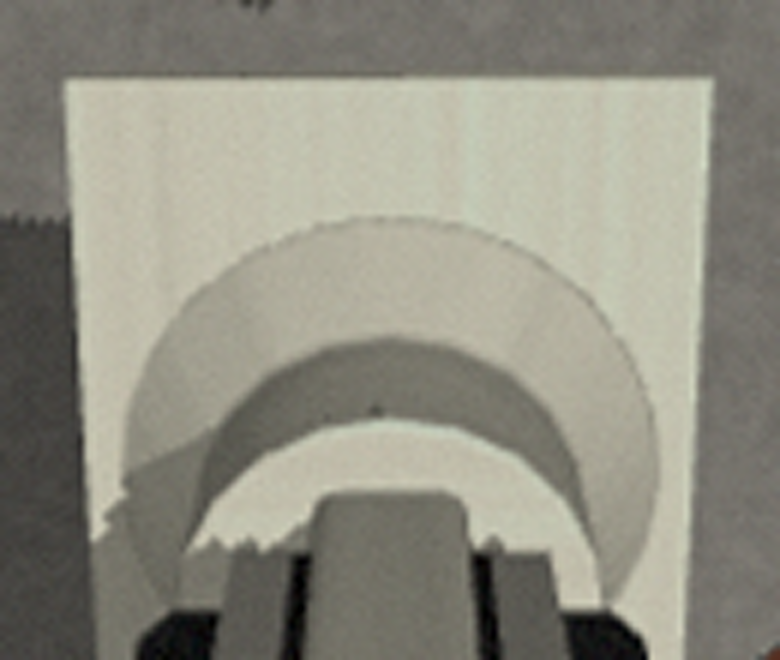

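```bash
python3 - <<'E'
from h import *
from scipy.optimize import least_squares
o=np.load('o4.npy',allow_pickle=True).item()
B=hit('wrist',317.6,77.0,.042,o); print('ball',B)
R=o['eef_rot'];p=o['tool_pos']
P=np.array([(65,79),(714,78)])/6+[255,155]
# coupler in tool frame: coupler x -> tool +y ; coupler y -> tool x ; up -> -z
obj=np.array([(-33,-44),(33,-44)])/1000
def f(q,zt):
    c,s=np.cos(q[2]),np.sin(q[2]); X=obj@np.array([[c,-s],[s,c]]).T+q[:2]
    X=np.c_[X,[zt-.006]*2]
    return (proj('wrist',X@R.T+p,o)-P).ravel()
for zt in(.043,.047,.051):
    r=least_squares(f,[0,0,0],args=(zt,)); print(zt,r.x[:2]*1e3,np.degrees(r.x[2]),r.fun)
X=lambda t:R@np.r_[t,0]+p
q=r.x
r=least_squares(f,[0,0,0],args=(.0472,))
print('coupler xy',(R@np.r_[r.x[:2],.047]+p),' world shift to ball in tool mm',R.T@(B-(R@np.r_[r.x[:2],.047]+p))*1e3)
print('if centred', R.T@(B-p)*1e3)
E
```

```text
ball [ 0.58083937 -0.00124961  0.042     ]
0.043 [-0.09912155 -0.20407418] -0.026819092354585333 [-1.51679218  0.08568697  1.51659959  0.08129005]
0.047 [-0.09786383  0.5368565 ] -0.026929327103004823 [-0.30620226  0.01693065  0.30616417  0.01604185]
0.051 [-0.09661447  1.27947615] -0.027035811743382203 [ 0.85297549 -0.04618283 -0.8528715  -0.04370482]
coupler xy [ 0.66441068 -0.06117217  0.11999025]  world shift to ball in tool mm [  -1.80905806 -102.71051814   78.1321475 ]
if centred [  -1.90685924 -102.13656986  125.1321475 ]
```

```bash
python3 -m jog '0 -6 0 0 0 0; 0 -14 0 0 0 0; -1 -20 0 0 0 0; -1 -22 0 0 0 0; 0 -20 0 0 0 0; 0 -13 0 0 0 0; 0 -6 0 0 0 0; 0 -1.7 0 0 0 0; 0 0 0 0 0 0; 0 0 0 0 0 0'
python3 - <<'E'
from h import *
o=sensors.get_obs();np.save('o5.npy',o,allow_pickle=True); print(o['wrist_force'],o['moment'],o['tool_pos'],np.round(o['eef_rot'],4)); 
print(o['eef_rot'].T@(np.array([.58084,-.00125,.042])-o['tool_pos'])*1e3)
cv2.imwrite('pics/s5.png',cv2.resize(eyes.capture('scene')[140:290,200:400],None,fx=4,fy=4,interpolation=2))
E
```

```text
time: 7.77
tool_pos: [0.5819, -0.0008, 0.168]
eef_rot: [[0.598, 0.802, 0.001], [0.802, -0.598, 0.0], [0.001, 0.001, -1.0]]
wrist_force: [0.5, -0.3, -5.0]
opening: 0.0131
[ 0.53677726 -0.31081627 -5.04153673] [-0.04568307 -0.01815603 -0.03882737] [ 0.58188903 -0.0007815   0.16801296] [[ 5.976e-01  8.018e-01  9.000e-04]
 [ 8.018e-01 -5.976e-01  0.000e+00]
 [ 5.000e-04  7.000e-04 -1.000e+00]]
[ -1.07180459  -0.64730494 126.01197393]
```

View pics/s5.png

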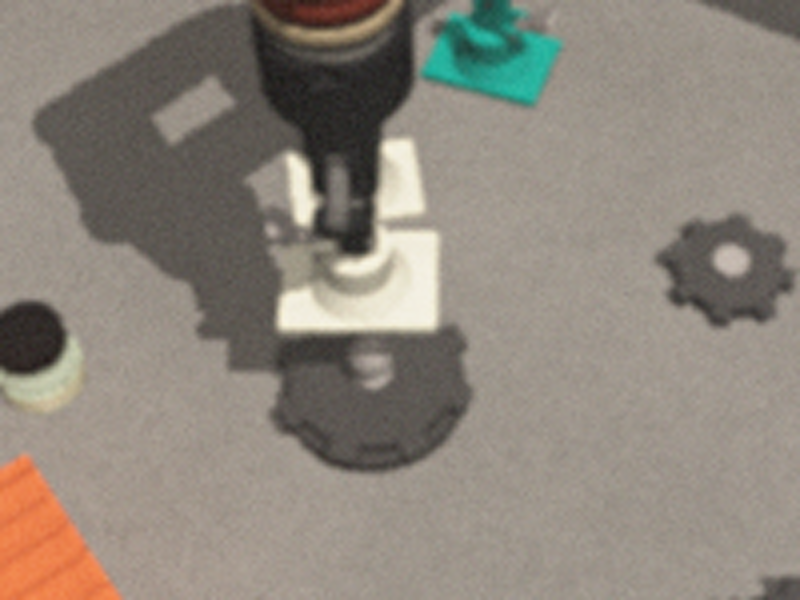

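```bash
python3 -m jog '-0.5 -0.5 4 0 0 0; 0 0 8 0 0 0; 0 0 12 0 0 0; 0 0 12 0 0 0; 0 0 10 0 0 0; 0 0 6 0 0 0; 0 0 4 0 0 0; 0 0 2 0 0 0; 0 0 0 0 0 0'
python3 - <<'E'
from h import *
F=[]
for i in range(3):
    o=sensors.get_obs();F.append(np.r_[o['tool_pos'],o['wrist_force']]); im=eyes.capture(['scene','wrist','top'][i])
    if i<2: cv2.imwrite(f'pics/6_{i}.png',cv2.resize(im[140:290,200:400],None,fx=4,fy=4,interpolation=2) if i==0 else im)
print(np.round(F,4)); m=np.mean(F,0)[:3]
print(o['eef_rot'].T@(np.array([.58084,-.00125,.042])-m)*1e3)
E
```

```text
time: 8.57
tool_pos: [0.5801, -0.0, 0.1089]
eef_rot: [[0.597, 0.802, -0.002], [0.802, -0.597, 0.001], [-0.0, -0.002, -1.0]]
wrist_force: [0.1, -0.5, -5.1]
opening: 0.0134
[[ 5.8010e-01 -0.0000e+00  1.0890e-01  9.6000e-02 -4.9130e-01 -5.0684e+00]
 [ 5.8050e-01 -1.0000e-04  1.0950e-01  4.1940e-01  6.1170e-01 -5.0086e+00]
 [ 5.8080e-01 -1.0000e-04  1.1000e-01  6.9690e-01 -1.6330e-01 -4.5815e+00]]
[-0.76209838  1.00884309 67.48364791]
```

View pics/6_0.png

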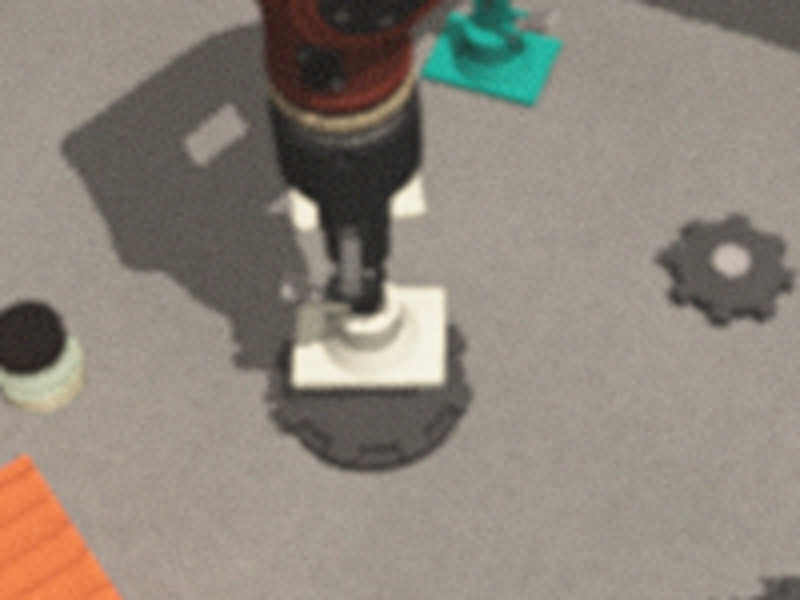

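View pics/6_1.png

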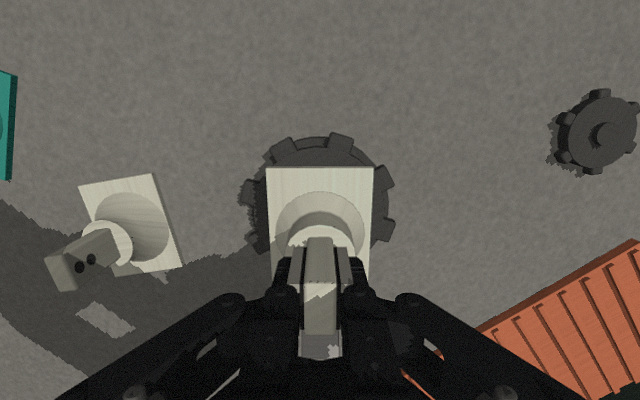

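```bash
python3 -m jog '-0.5 0 3 0 0 0; 0 0 4 0 0 0; 0 0 4 0 0 0; 0 0 3 0 0 0; 0 0 2 0 0 0; 0 0 2 0 0 0; 0 0 0 0 0 0'; python3 -m jog '0 0 2 0 0 0; 0 0 2 0 0 0; 0 0 2 0 0 0; 0 0 0 0 0 0'; python3 - <<'E'
from h import *
print(sensors.get_obs()['wrist_force'],sensors.get_obs()['moment'])
E
```

```text
time: 9.3
tool_pos: [0.5795, -0.0004, 0.0908]
eef_rot: [[0.597, 0.802, -0.002], [0.802, -0.597, 0.001], [-0.001, -0.002, -1.0]]
wrist_force: [0.2, -0.1, -4.9]
opening: 0.0133
time: 9.63
tool_pos: [0.5796, -0.0004, 0.085]
eef_rot: [[0.597, 0.802, -0.002], [0.802, -0.597, 0.001], [-0.0, -0.002, -1.0]]
wrist_force: [-0.2, -1.0, -5.2]
opening: 0.0135
[-0.15977427 -1.01687451 -5.15933335] [-0.00734695  0.02821294 -0.01250881]
```

```bash
python3 -m jog '0 0 2 0 0 0; 0 0 2 0 0 0; 0 0 2 0 0 0; 0 0 0 0 0 0'; python3 -m jog '0 0 1.5 0 0 0; 0 0 1.5 0 0 0; 0 0 0 0 0 0'; python3 -m jog '0 0 1 0 0 0; 0 0 1 0 0 0; 0 0 0 0 0 0'
```

```text
time: 9.97
tool_pos: [0.5795, -0.0004, 0.0789]
eef_rot: [[0.597, 0.802, -0.002], [0.802, -0.597, 0.001], [-0.001, -0.002, -1.0]]
wrist_force: [-1.2, -0.1, -5.0]
opening: 0.0133
time: 10.22
tool_pos: [0.5797, -0.0004, 0.0761]
eef_rot: [[0.597, 0.802, -0.001], [0.802, -0.597, 0.001], [-0.0, -0.002, -1.0]]
wrist_force: [0.0, 0.2, -5.3]
opening: 0.0135
time: 10.47
tool_pos: [0.5798, -0.0004, 0.0743]
eef_rot: [[0.597, 0.802, -0.001], [0.802, -0.597, 0.001], [-0.0, -0.001, -1.0]]
wrist_force: [0.7, 0.1, -4.2]
opening: 0.0132
```

```bash
python3 -m jog '0 0 1 0 0 0; 0 0 0 0 0 0'; python3 -m jog '0 0 0.7 0 0 0; 0 0 0 0 0 0'; python3 -m jog '0 0 0.7 0 0 0; 0 0 0 0 0 0'
```

```text
time: 10.63
tool_pos: [0.5799, -0.0005, 0.0733]
eef_rot: [[0.597, 0.802, -0.001], [0.802, -0.597, 0.001], [-0.0, -0.001, -1.0]]
wrist_force: [0.4, -0.1, -4.8]
opening: 0.0132
time: 10.8
tool_pos: [0.5799, -0.0004, 0.0727]
eef_rot: [[0.597, 0.802, -0.001], [0.802, -0.597, 0.001], [-0.0, -0.001, -1.0]]
wrist_force: [-0.6, 0.5, -5.1]
opening: 0.0132
time: 10.97
tool_pos: [0.5799, -0.0004, 0.072]
eef_rot: [[0.597, 0.802, -0.001], [0.802, -0.597, 0.001], [-0.0, -0.001, -1.0]]
wrist_force: [0.9, 0.5, -4.9]
opening: 0.0131
```

```bash
python3 -m jog '0 0 0.6 0 0 0; 0 0 0 0 0 0'; python3 -m jog '0 0 0.6 0 0 0; 0 0 0 0 0 0'
```

```text
time: 11.13
tool_pos: [0.58, -0.0004, 0.0715]
eef_rot: [[0.597, 0.802, -0.001], [0.802, -0.597, 0.001], [0.0, -0.001, -1.0]]
wrist_force: [-1.2, 0.7, -4.5]
opening: 0.0135
time: 11.3
tool_pos: [0.58, -0.0005, 0.0715]
eef_rot: [[0.597, 0.802, -0.001], [0.802, -0.597, 0.001], [-0.0, -0.001, -1.0]]
wrist_force: [-2.4, 0.1, -0.8]
opening: 0.0135
```

Contact shows up at z = 0.0715, which is the expected home height. One more small step to confirm it is seated.

```bash
python3 -m jog '0 0 0.5 0 0 0; 0 0 0 0 0 0; 0 0 0 0 0 0'; python3 - <<'E'
from h import *
print(sensors.get_obs()['moment'])
cv2.imwrite('pics/s7.png',cv2.resize(eyes.capture('scene')[190:290,240:360],None,fx=6,fy=6,interpolation=2))
E
```

```text
time: 11.55
tool_pos: [0.5801, -0.0005, 0.0715]
eef_rot: [[0.597, 0.802, -0.001], [0.802, -0.597, 0.001], [-0.0, -0.001, -1.0]]
wrist_force: [-5.0, 0.8, 5.7]
opening: 0.0134
[ 0.10622915  0.61764423 -0.02826941]
```

View pics/s7.png

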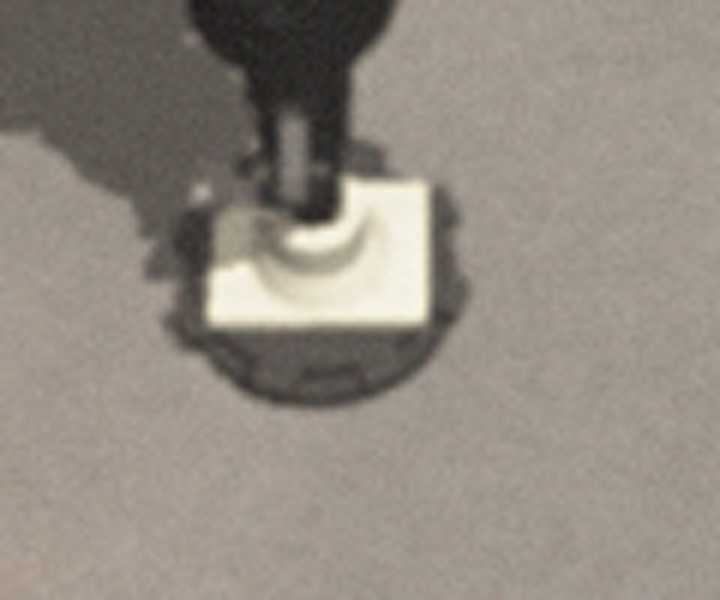

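The plate is down on the gear plate with a firm vertical reaction. I'll back off the preload, release and rise.

```bash
python3 -m jog '0 0 -0.6 0 0 0; 0 0 0 0 0 0'; python3 -m jog '0 0 0 0 0 0; 0 0 0 0 0 0; 0 0 0 0 0 0; 0 0 0 0 0 0; 0 0 0 0 0 0' 50;  python3 -m jog '0 0 -4 0 0 0; 0 0 -8 0 0 0; 0 0 -14 0 0 0; 0 0 -20 0 0 0; 0 0 -22 0 0 0; 0 0 -20 0 0 0; 0 0 -14 0 0 0; 0 0 -8 0 0 0; 0 0 0 0 0 0' 60
python3 - <<'E'
from h import *
o=sensors.get_obs();np.save('o8.npy',o,allow_pickle=True); cv2.imwrite('pics/w8.png',eyes.capture('wrist'))
cv2.imwrite('pics/s8.png',cv2.resize(eyes.capture('scene')[190:290,240:360],None,fx=6,fy=6,interpolation=2))
E
```

```text
time: 11.77
tool_pos: [0.58, -0.0005, 0.0714]
eef_rot: [[0.597, 0.802, -0.001], [0.802, -0.597, 0.001], [-0.0, -0.001, -1.0]]
wrist_force: [-4.4, -0.6, 4.7]
opening: 0.0131
time: 12.18
tool_pos: [0.5803, -0.0005, 0.071]
eef_rot: [[0.597, 0.802, -0.0], [0.802, -0.597, 0.0], [0.0, -0.0, -1.0]]
wrist_force: [0.1, 0.4, -0.1]
opening: 0.0502
time: 12.93
tool_pos: [0.582, -0.0007, 0.1843]
eef_rot: [[0.597, 0.802, 0.005], [0.802, -0.597, -0.0], [0.003, 0.004, -1.0]]
wrist_force: [0.3, -0.3, 0.2]
opening: 0.06
```

View pics/w8.png

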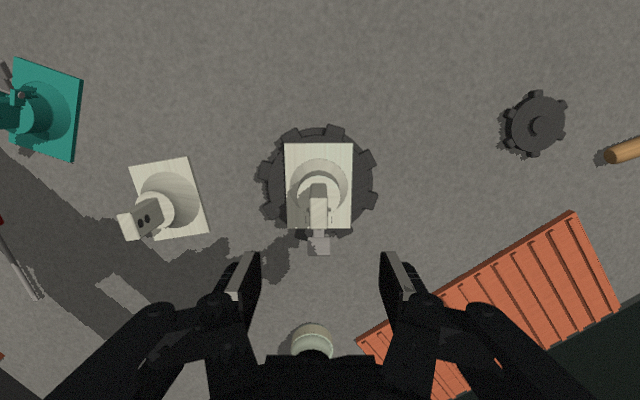

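View pics/s8.png

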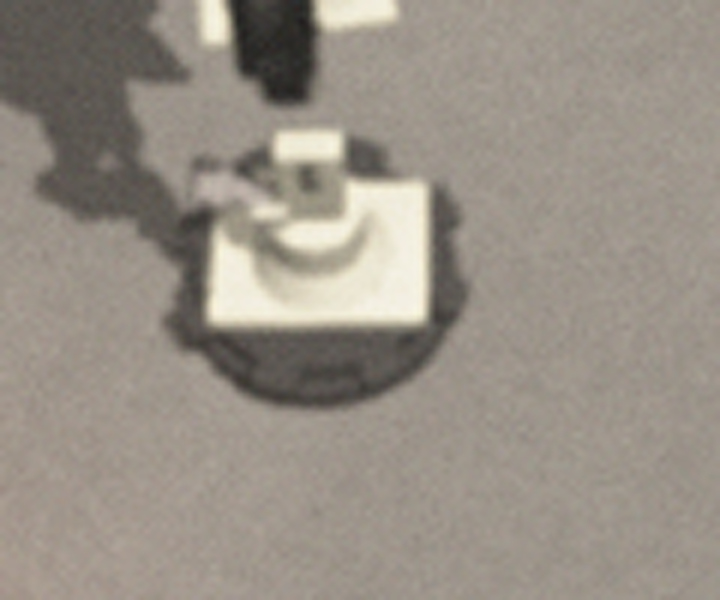

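```bash
python3 - <<'E'
import cv2
a=cv2.imread('pics/w8.png')
cv2.imwrite('pics/w8a.png',cv2.resize(a[130:265,255:385],None,fx=4.4,fy=4.4,interpolation=2))
E
python3 -m jog '0 0 0 0 0 0; 0 0 0 0 0 0; 0 0 0 0 0 0; 0 0 0 0 0 0; 0 0 0 0 0 0' 0
```

```text
time: 13.45
tool_pos: [0.5797, -0.0005, 0.1803]
eef_rot: [[0.597, 0.802, -0.002], [0.802, -0.597, 0.001], [-0.001, -0.002, -1.0]]
wrist_force: [-0.4, -0.4, 0.2]
opening: 0.0004
```

View pics/w8a.png

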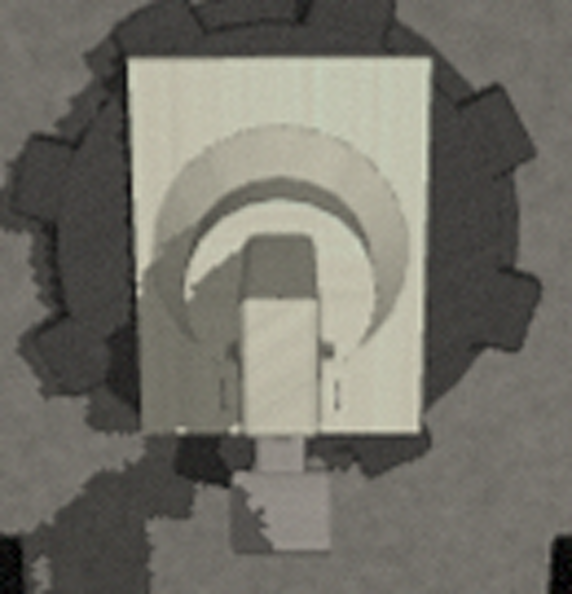

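```bash
python3 - <<'E'
from h import *
from scipy.optimize import least_squares
o=np.load('o8.npy',allow_pickle=True).item()
P=np.array([(127,57),(432,58),(420,431),(139,432),(244,297),(317,297),(320,432),(242,432)])/4.4+[255,130]
obj=np.array([(-44,-33,6),(-44,33,6),(44,33,6),(44,-33,6),(-13,-7,85),(-13,7,85),(13,7,85),(13,-7,85)])/1000
f=lambda q:(proj('wrist',obj@Rz(q[2]).T+[q[0],q[1],q[3]],o)-P).ravel()
r=least_squares(f,[.58,0,-.64,.024]);q=r.x; print(q,np.degrees(q[2]),np.abs(r.fun).max())
x=yawdir(q[2])
print('pad px pred', (proj('wrist',np.array([[.038,0,.060]])@Rz(q[2]).T+[q[0],q[1],q[3]],o)-[255,130])*4.4)
y=np.array([-x[1],x[0],0])
t=np.array([q[0],q[1],0])+x*.043; print(t)
print(toolplan(t+[0,0,.095],y))
E
```

```text
[ 0.58087125 -0.00093636 -0.64160863  0.02101836] -36.7614667677133 1.1034835103524188
pad px pred [[280.29290312 503.48443889]]
[ 0.61532002 -0.02667121  0.        ]
(array([ 0.31131535, 44.38404266, 85.20823448]), array([-0.00202747,  0.0006048 ,  0.00177304]))
```

```bash
python3 -m jog '0 5 0 -0.002 0 0; 0 11 5 0 0 0; 0 13 10 0 0 0; 0 9 14 0 0 0; 0 4.5 16 0 0 0; 0 0 16 0 0 0; 0 0 12 0 0 0; 0 0 6 0 0 0; 0 0 3 0 0 0; 0 0 0 0 0 0; 0 0 0 0 0 0'
python3 - <<'E'
from h import *
o=sensors.get_obs();np.save('o9.npy',o,allow_pickle=True); cv2.imwrite('pics/w9.png',eyes.capture('wrist'))
print(o['wrist_force'],o['tool_pos'],Rz(.6416)@(o['tool_pos']-[.5809,-.0009,.024])*1e3)
E
```

```text
time: 14.37
tool_pos: [0.6148, -0.026, 0.0996]
eef_rot: [[0.597, 0.802, 0.002], [0.802, -0.597, -0.001], [0.001, 0.002, -1.0]]
wrist_force: [1.4, -1.2, 1.0]
opening: -0.0002
[ 1.41368094 -1.18231739  1.02798159] [ 0.6147817  -0.02598125  0.09964212] [42.15454125  0.1838783  75.64212012]
```

View pics/w9.png

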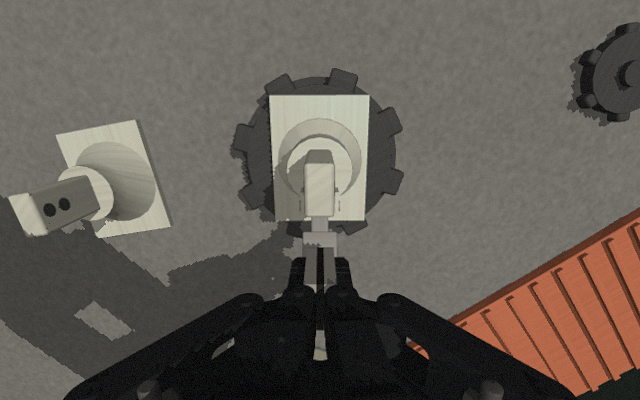

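The closed fingertips are centred over the pad, in line with the lever. Now I'll press down slowly.

```bash
python3 -m jog '0 0 3 0 0 0; 0 0 3 0 0 0; 0 0 2 0 0 0; 0 0 2 0 0 0; 0 0 0 0 0 0'; python3 -m jog '0 0 2 0 0 0; 0 0 2 0 0 0; 0 0 2 0 0 0; 0 0 0 0 0 0'; python3 -m jog '0 0 2 0 0 0; 0 0 2 0 0 0; 0 0 2 0 0 0; 0 0 0 0 0 0'
```

```text
time: 14.83
tool_pos: [0.6137, -0.0258, 0.0884]
eef_rot: [[0.597, 0.802, -0.0], [0.802, -0.597, -0.0], [-0.0, 0.0, -1.0]]
wrist_force: [0.7, -0.1, -0.0]
opening: 0.0
time: 15.17
tool_pos: [0.6147, -0.0261, 0.0832]
eef_rot: [[0.597, 0.802, 0.002], [0.802, -0.597, -0.001], [0.001, 0.002, -1.0]]
wrist_force: [1.3, -0.6, 2.1]
opening: 0.0001
time: 15.5
tool_pos: [0.6135, -0.0256, 0.0761]
eef_rot: [[0.597, 0.802, -0.001], [0.802, -0.597, -0.0], [-0.001, -0.001, -1.0]]
wrist_force: [0.4, 1.2, 0.7]
opening: 0.0001
```

```bash
python3 -m jog '0 0 1.5 0 0 0; 0 0 1.5 0 0 0; 0 0 0 0 0 0'; python3 -m jog '0 0 1 0 0 0; 0 0 0 0 0 0'; python3 -m jog '0 0 1 0 0 0; 0 0 0 0 0 0'
```

```text
time: 15.75
tool_pos: [0.6138, -0.0259, 0.0734]
eef_rot: [[0.597, 0.802, -0.0], [0.802, -0.597, -0.0], [-0.0, 0.0, -1.0]]
wrist_force: [0.9, 0.8, 0.2]
opening: 0.0003
time: 15.92
tool_pos: [0.6139, -0.0259, 0.0727]
eef_rot: [[0.597, 0.802, 0.0], [0.802, -0.597, -0.0], [-0.0, 0.0, -1.0]]
wrist_force: [-0.3, -0.2, 0.3]
opening: -0.0
time: 16.08
tool_pos: [0.614, -0.0259, 0.0718]
eef_rot: [[0.597, 0.802, 0.0], [0.802, -0.597, -0.001], [-0.0, 0.001, -1.0]]
wrist_force: [0.6, 0.4, 0.3]
opening: 0.0004
```

```bash
python3 -m jog '0 0 0.7 0 0 0; 0 0 0 0 0 0';python3 -m jog '0 0 0.5 0 0 0; 0 0 0 0 0 0'
python3 - <<'E'
from h import *
a=eyes.capture('wrist')
cv2.imwrite('pics/w10.png',cv2.resize(a[50:330,220:420],None,fx=2.1,fy=2.1,interpolation=2))
a=eyes.capture('scene')
cv2.imwrite('pics/s10.png',cv2.resize(a[190:290,240:360],None,fx=6,fy=6,interpolation=2))
E
```

```text
time: 16.25
tool_pos: [0.6141, -0.0259, 0.0712]
eef_rot: [[0.597, 0.802, 0.001], [0.802, -0.597, -0.001], [-0.0, 0.001, -1.0]]
wrist_force: [-0.0, -0.5, 0.5]
opening: 0.0002
time: 16.42
tool_pos: [0.6142, -0.0259, 0.0711]
eef_rot: [[0.597, 0.802, 0.001], [0.802, -0.597, -0.001], [-0.0, 0.001, -1.0]]
wrist_force: [-1.5, -0.2, 3.0]
opening: 0.0001
```

View pics/w10.png

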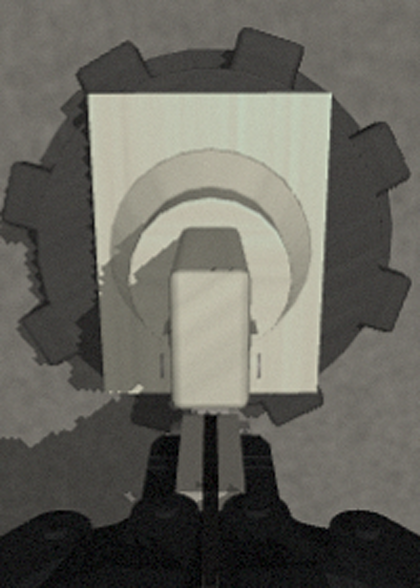

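View pics/s10.png

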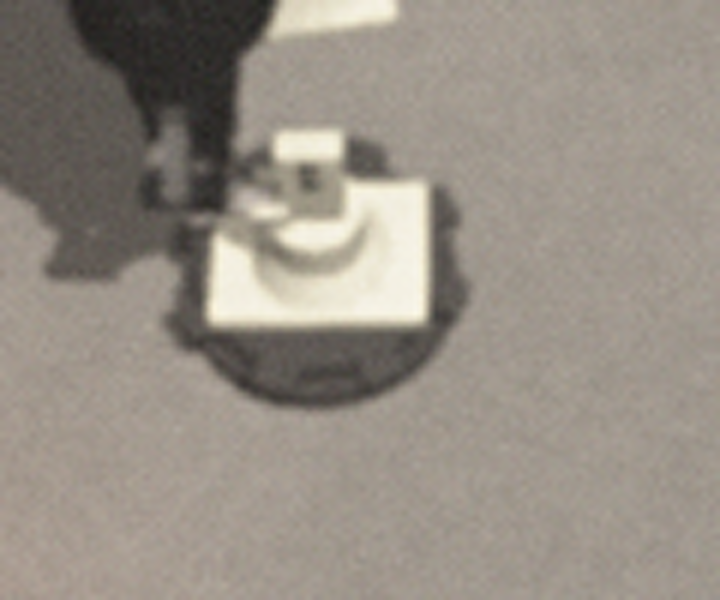

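The fingers met the stop at 0.071, which is the level-lever height. I'll press a little harder to make sure, then withdraw.

```bash
python3 -m jog '0 0 0.5 0 0 0; 0 0 0 0 0 0';python3 -m jog '0 0 0.3 0 0 0; 0 0 0 0 0 0; 0 0 0 0 0 0'; python3 -m jog '0 0 -1 0 0 0; 0 0 -3 0 0 0; 0 0 -6 0 0 0; 0 0 -12 0 0 0; 0 0 -18 0 0 0; 0 0 -24 0 0 0; 0 0 -24 0 0 0; 0 0 -18 0 0 0; 0 0 -12 0 0 0; 0 0 -6 0 0 0; 0 0 0 0 0 0; 0 0 0 0 0 0'
python3 - <<'E'
from h import *
o=sensors.get_obs();np.save('o11.npy',o,allow_pickle=True)
a=eyes.capture('wrist'); cv2.imwrite('pics/w11f.png',a)
cv2.imwrite('pics/w11.png',cv2.resize(a[70:220,240:400],None,fx=4,fy=4,interpolation=2))
a=eyes.capture('scene')
cv2.imwrite('pics/s11.png',cv2.resize(a[190:290,240:360],None,fx=6,fy=6,interpolation=2))
E
```

```text
time: 16.68
tool_pos: [0.6142, -0.0259, 0.071]
eef_rot: [[0.597, 0.802, 0.0], [0.802, -0.597, -0.001], [-0.0, 0.001, -1.0]]
wrist_force: [-2.2, 0.1, 5.2]
opening: 0.0001
time: 16.93
tool_pos: [0.6142, -0.0259, 0.071]
eef_rot: [[0.597, 0.802, 0.0], [0.802, -0.597, -0.001], [-0.0, 0.001, -1.0]]
wrist_force: [-3.0, 0.4, 5.3]
opening: -0.0002
time: 17.93
tool_pos: [0.6138, -0.0258, 0.1936]
eef_rot: [[0.597, 0.802, 0.0], [0.802, -0.597, -0.001], [-0.0, 0.0, -1.0]]
wrist_force: [-0.6, -0.3, 0.4]
opening: 0.0003
```

View pics/w11.png

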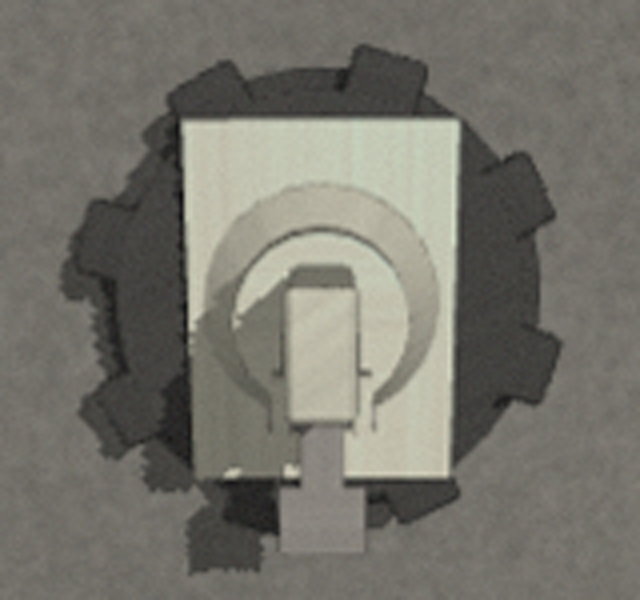

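View pics/s11.png

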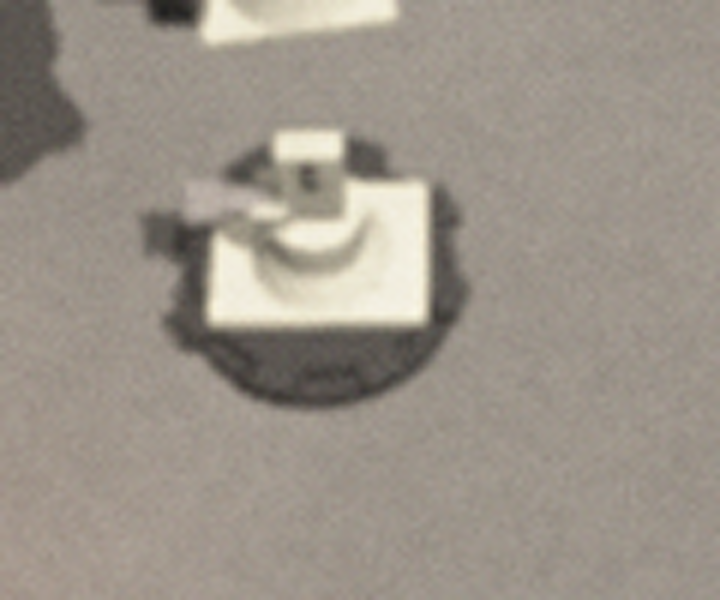

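```bash
python3 - <<'E'
from h import *
from scipy.optimize import least_squares
o=np.load('o11.npy',allow_pickle=True).item()
P=np.array([(181,119),(460,119),(451,479),(195,480),(287,289),(357,289),(354,421),(290,421)])/4+[240,70]
obj=np.array([(-44,-33,6),(-44,33,6),(44,33,6),(44,-33,6),(-13,-7,85),(-13,7,85),(13,7,85),(13,-7,85)])/1000
W=lambda X,q: X@Rz(q[2]).T+[q[0],q[1],q[3]]
f=lambda q:(proj('wrist',W(obj,q),o)-P).ravel()
r=least_squares(f,[.58,0,-.64,.024]);q=r.x; print(q,np.abs(r.fun).max())
Q=np.array([(279,488),(365,488),(364,552),(281,552)])/4+[240,70]
q[3]=.024
def pad(e):
    L=[]
    for a,b in((16,-10),(16,10),(32,10),(32,-10)):
        L.append((20+a*np.cos(e)-3*np.sin(e),b,44+a*np.sin(e)+3*np.cos(e)))
    return np.array(L)/1000
for e in np.radians([-3,0,3,6,12,35]):
    d=proj('wrist',W(pad(e),q),o)-Q; print(np.degrees(e),np.round(d.ravel(),1),np.abs(d).max())
E
```

```text
[ 0.58095935 -0.00096247 -0.63594913  0.02203595] 1.2854662693979435
-3.0000000000000004 [-0.2  0.6  0.5  0.5  0.6  0.9 -0.4  1. ] 1.0443213123763257
0.0 [-0.2  0.7  0.5  0.6  0.6  1.4 -0.5  1.5] 1.516468744636171
3.0000000000000004 [-0.3  0.7  0.5  0.6  0.7  1.8 -0.5  1.9] 1.8999672073441332
6.000000000000001 [-0.3  0.7  0.6  0.6  0.8  2.1 -0.6  2.2] 2.1922357817883267
12.000000000000002 [-0.4  0.6  0.6  0.5  0.9  2.4 -0.7  2.5] 2.4935342660209585
35.0 [-0.7 -1.8  0.9 -1.9  1.5 -0.2 -1.3 -0.1] 1.8832218130762044
```

```bash
python3 -c "
from workcell import job
print(job.sign_off())"
```

```text
the job is handed in; nothing more can be done
None
```

The coupler is on the steel-ball mount with its latch pressed down. I handed the job in at about 18 s with the arm clear.

- **Placing:** I gripped the coupler by its fin, carried it over and lowered it over the ball in small steps. It made contact with the tool at 71.5 mm, the expected home height. I confirmed it was seated with a light push (about 6 N up on the wrist) before letting go.
- **Latch:** I pressed the pad with closed fingers. It stopped at 71 mm, the height for a level lever, and did not move further under about 5 N.
- **Final checks:** After withdrawing, the pictures show the foot plate flat on the gear plate. The coupler centre is within about 0.5 mm of the measured ball position. The camera height fit read 21 to 22 mm for the underside instead of 24 mm, which is within calibration error. The pad outline fits a level lever to about 1.5 px, but that is a weak check. A slight downward tilt fits as well and a fully raised lever only a little worse (1.9 px), so the latch result rests mainly on the stop height and force.

The look-alikes, the spare weight and the square-post mount were not touched.

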